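Roll the adapter tube up the gauge gutter and start the gauge

TASK

Push the steel tube with the black band up the sloping blue-sided gutter, gently and from its low end, until it drops over the crest into the seat against the red end stop and stays there without rolling back. Then press the green button on the white gauge box fully down and let it go. Do not grip or lift the tube or let it leave the gutter, do not press the button before the tube is seated, and leave the jar, post, clamp and screwdriver where they are.

Things in the scene. Friction and masses are not known exactly. Their poses are not given: they have to be found in the camera images.
- tube: Smooth steel cylinder 44 mm across and 56 mm long with a black band, 0.18 to 0.35 kg. Origin at its centre; its y axis is its own axis, level across the gutter, so it rolls (or slips, being smooth) along it. It starts at the low end against the low lip, its rear side 2 mm out past the lip's outer face, so it can be pushed from outside that end. Let go high on the slope, it rolls back and jumps the lip.
- gutter: Fixed gutter with blue side walls and red end stop, 80 mm wide. Origin under its centre on the table; x level, pointing uphill (roughly world +y, within 0.45 rad). Floor 62 mm wide, walls only 12 mm above it. Along x: base plate from -160 mm; low lip -156 to -150, 8 mm above the floor; floor 14 mm high at -150, rising to the crest, 48 mm high at +90; stop face at +130, top 77 mm high.
- ramp (a point): Centre of the gutter floor at the low lip's inner face (gutter x = -150 mm, height 14 mm). Its x axis points up the slope along the floor (8 degrees above level), y across, z square to the sloping floor. The tube's centre is 22 mm along z while it rolls; the crest is at x = 242 mm.
- seat (a point): Where the tube's centre lies when seated, touching the seat floor and the red stop: 67 mm above the table, 18 mm uphill of the crest. The seat floor falls 10 degrees from the crest to the stop, so a tube whose centre is past the crest rolls into the seat by itself. Wall tops beside it are 60 mm high.
- gauge_box: White fixed box 80 x 75 x 36 mm with the green button on top, standing beyond the low end or the high end of the gutter. Origin under its centre, z up.
- start_button_top (a point): Centre of the top of the green button cap (28 mm across), 58 mm above the work surface, 10 mm proud of its round black housing (44 mm across). It moves with the cap.
- start_button (a joint): Travel of the green button in m: 0 released, 0.006 fully down. Spring loaded: it starts to move at about 1.5 N and is fully down at 5 N; it comes back up when let go.
- jar: Amber glass jar with black lid, 52 mm across and 50 mm tall, loose, standing at the other end of the gutter from the gauge box. Origin under its centre. Leave alone.
- post: Black optical post, 25 mm across and 50 mm tall, loose, standing beside the gutter, about 90 mm from its centre line. Origin under its centre. Leave alone.
- clamp: Small brass clamp block 36 x 30 x 20 mm with a black knob on top (32 mm tall in all), loose, on the other side of the gutter, about 90 mm from its centre line. Origin under its centre. Leave alone.
- driver: Screwdriver with yellow handle, 160 mm long, lying loose beyond the gutter. Leave alone.
There are look-alikes about, which are no part of the job. What is shaped like the tube but pink or purple is not meant.

How it is judged:
By the outcome, as a careful person would: the job done as asked, in the order asked, and still so for the second after the job is handed in, with the robot touching nothing.
It also fails if it takes over 43 s, if anything falls off the work surface, if the arm or the gripper's body presses on something with over 40 N, if the wrist force passes 120 N, or if a joint passes its speed limit or range.

ROBOT

A 7-joint arm with a two-finger parallel gripper is mounted at the origin on the work surface. World frame = base frame: x ahead of the robot, y to its left, z up, the work surface at z = 0. Lengths are in m, angles in rad, forces in N, time in s.
With the tool pointing down it reaches from about 0.425 to 0.875 m from the base axis. Payload 4.7 kg.
Tool frame: the origin (TCP) lies midway between the tips of the shut fingers; the grasp point (between the pads) lies 19 mm behind it (ctrl.grip_depth is the distance from the TCP to the grasp point, in m); z points along the fingers, y is the direction in which the jaws open and shut (so a half turn about z gives the same grasp; the last joint's range is limited). The gripper opens to 87 mm and grips with 3 to 60 N. Pads are 19 mm wide; open, the fingers measure 117 mm over their backs; the gripper's body (75 mm by 190 mm) begins 51 mm behind the grasp point.
Start: joints at [1.298, 0.321, -0.07, 1.45, 0.023, 1.371, -0.057], TCP at [0.184, -0.623, 0.192] pointing down, gripper open.
Joint ranges: [-2.86, 2.86], [-0.3, 2.09], [-1.38, 1.24], [0.06, 2.45], [-1.56, 4.7], [0.09, 2.05], [-2.69, 2.69]. Speed limits (rad/s): [2.57, 2.57, 3.14, 3.14, 3.14, 3.14, 3.14].

INTERFACE

Orientations are given as a rotation vector (axis times angle).
In Python, from bench import ctrl gives the robot as it stands. The module is installed in compiled form; this text tells all that it offers.
- The arm moves only by the shell command python3 -m inch 'ROWS' [FORCE]. ROWS is JSON, a list of rows, each a list of 5 numbers: the opening, from -1 (shut) to 1 (fully open), so that 0 is half open, then the shift along the tool's x, y, z in mm, then the turn about the tool's z in rad. In form: [[fingers, tx, ty, tz, twist], ...]. A call has 1 to 5 rows; each row shifts and turns the pose as measured when the row begins, along the tool's axes as they then stand; what a row does not reach is not made up. A row lasts 1/8 s, in which the tool goes at most 62.5 mm and 10.7 degrees, less where a joint would pass 70% of its speed; a pose out of reach is approached as far as the arm can. A call is refused whole if a number of a shift passes 62.5 or a number of a turn 0.188, either way. A call with a gripper value outside its range is refused whole. The fingers move at their own pace and stop on an object; FORCE is the grip in N (left out, the last holds). Time passes only in rows, so rows that do not move let the fingers close. It gives the time, the measured TCP pose, the force and the opening at its end, in the units of the state.
- ctrl.get_state(): the state, without advancing time (a new reading comes with each control period).
- ctrl.get_image(name): name is "scene" or "side" or "wrist"; returns a dict with "color" (420x560x3 uint8, red, green, blue), "range_z" (420x560 float32, m along the optical axis (not along the pixel's ray), 0 where there is no reading), "K" (3x3 intrinsics, pixels), "distortion" ([k1, k2, p1, p2, k3] as OpenCV has them; the pictures are not rectified), "R" (3x3) and "t" (3): a world point X has camera coordinates R X + t. Camera axes: x right, y down, z forward; pixel columns grow to the right and rows downward; lengths in m; the calibration is good to about 2 mm. A picture is of the moment at which its call begins.
- ctrl.close_job(): hands the job in, once; it reports no verdict.
The state is a dict: "time": time; "joint_positions": joint angles; "qd": joint speeds; "joint_torque": joint torques, N m; "position": TCP position; "tool_rot": TCP orientation; "ft_force": force on the tool from outside, world axes, zero at the start; "torque": the same for the moment, N m; "grip_width": opening from 0.0 (shut) to 1.0 (fully open).
Only numpy, scipy, OpenCV 4.12 (cv2) and the standard library are available. Lean on these libraries where they do the work, as an engineer would, in place of code of your own. Each camera call takes 0.05 s, during which the arm holds its last target. There are 200 camera calls.

## Working session

There is one attempt and no reset: what is moved stays moved. The work goes in short steps, Python scripts to look and compute and a shell command to move; the robot and the scene stay as the last step left them, time stands still between calls to the robot, and variables do not carry over. Pictures are saved under pics/ and viewed, about 8 in all and at most 12, crops included, and the job is handed in when it is done.

```bash
mkdir -p pics; cat > h.py <<'E'
import numpy as np,cv2
from bench import ctrl
def grab(n):
    im=ctrl.get_image(n); np.savez(f'{n}.npz',**{k:np.array(v) for k,v in im.items()}); return im
def ray(im,u,v):
    p=cv2.undistortPoints(np.array([[[u,v]]],float),im['K'],im['distortion'])[0,0]
    return np.array([p[0],p[1],1.])
def onz(im,u,v,z):
    d=im['R'].T@ray(im,u,v); c=-im['R'].T@im['t']; return c+d*(z-c[2])/d[2]
def dep(im,u,v):
    z=np.median(im['range_z'][v-1:v+2,u-1:u+2]); return im['R'].T@(ray(im,u,v)*z-im['t'])
def proj(im,X):
    return cv2.projectPoints(np.array(X,float).reshape(-1,3),cv2.Rodrigues(im['R'])[0],im['t'],im['K'],im['distortion'])[0][:,0]
def load(n): return dict(np.load(f'{n}.npz'))
E
python3 - <<'E'
from h import *
s=ctrl.get_state(); print(s)
a=grab('scene')['color'];b=grab('side')['color']
cv2.imwrite('pics/1.png',cv2.resize(a[:,:,::-1],(800,600)));cv2.imwrite('pics/2.png',cv2.resize(b[:,:,::-1],(800,600)))
E
```

```text
{'time': 0.0, 'joint_positions': array([ 1.29808489,  0.32183358, -0.07009669,  1.45167586,  0.02260519,
        1.37081847, -0.05692372]), 'qd': array([-4.41602307e-05, -1.31234435e-04,  2.69973274e-04,  7.67163790e-04,
       -2.65437820e-04,  9.77343745e-04, -1.33403270e-04]), 'joint_torque': array([-7.59193881e-04, -4.91289139e+01, -4.04056907e-01, -3.12527740e+01,
       -6.39858632e-02,  4.37482435e-02,  1.63453824e-04]), 'position': array([ 0.18365953, -0.62286382,  0.19075438]), 'tool_rot': array([-3.10744855e+00, -4.48736557e-01,  5.93341869e-04]), 'ft_force': array([0.13863314, 0.27356091, 0.21219589]), 'torque': array([-0.00813439, -0.01341511, -0.01584274]), 'grip_width': 0.9982606427677208}
```

View pics/1.png

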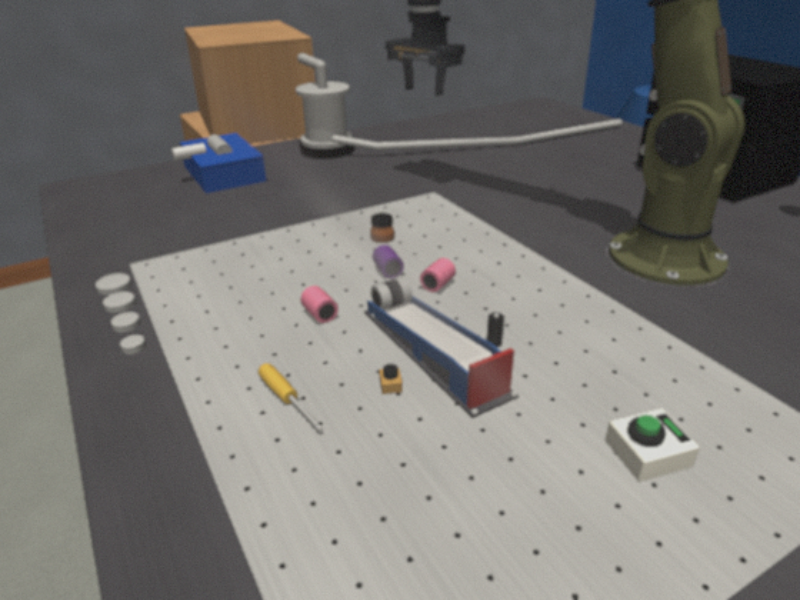

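View pics/2.png

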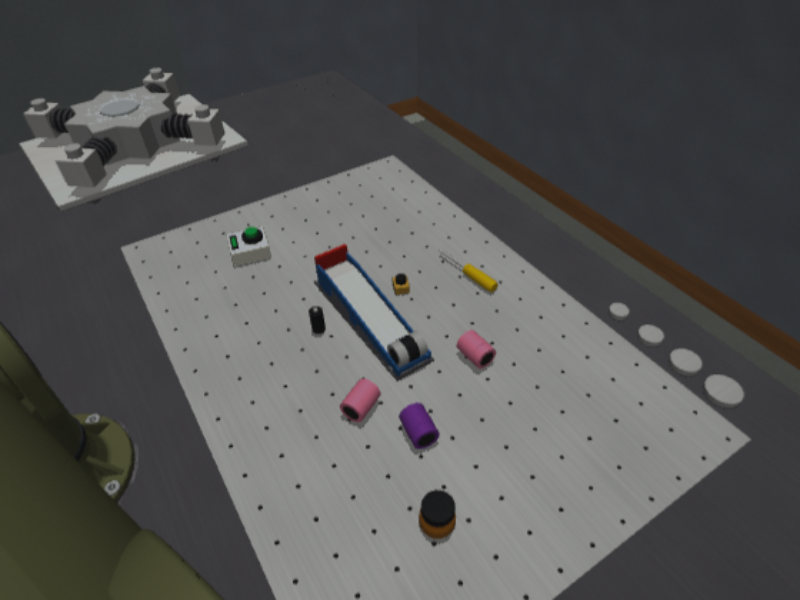

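Pictures 1 and 2 (800x600 px): the steel tube with the black band sits at the gutter's low end, at scene (392,292) and side (405,348). The look-alikes are pink at side (360,400) and (476,348), and purple at side (420,425). Only the one in the gutter is steel with a black band. The gauge box is at the high end, at side (250,245). Next is an enlarged crop of both views to confirm this and measure.

```bash
python3 - <<'E'
from h import *
a=load('scene')['color'][190:290,250:365];b=load('side')['color'][165:270,215:312]
f=lambda i:cv2.resize(i[:,:,::-1],None,fx=4,fy=4,interpolation=cv2.INTER_CUBIC)
A,B=f(a),f(b);H=max(len(A),len(B));P=lambda i:cv2.copyMakeBorder(i,0,H-len(i),0,0,cv2.BORDER_CONSTANT)
o=np.hstack([P(A)[:, :400],P(B)[:, :388]]);o=np.hstack([P(A)[:,60:],P(B)]);print(o.shape);cv2.imwrite('pics/3.png',o)
# depth points: button, box; tube
s=load('side');c=load('scene')
for n,im,pts in (('side',s,dict(tube=(283,243),btn=(176,162),pinkA=(252,279),pinkB=(333,242),purple=(292,294),jar=(306,355),post=(222,218),clamp=(281,193),stop=(232,176))),('scene',c,dict(tube=(276,203),btn=(454,296),stop=(345,258)))):
    for k,p in pts.items(): print(n,k,dep(im,*p).round(4))
g=lambda im:cv2.moments(((im['color'][...,1].astype(int)>1.6*im['color'][...,0])&(im['color'][...,1]>1.3*im['color'][...,2])).astype(np.uint8),True)
E
```

```text
(420, 788, 3)
side tube [ 0.5535 -0.1109  0.0567]
side btn [0.4576 0.3386 0.0595]
side pinkA [ 0.4419 -0.1533  0.0443]
side pinkB [ 0.6648 -0.1664  0.0427]
side purple [ 0.4956 -0.2365  0.0442]
side jar [ 0.4397 -0.3683  0.049 ]
side post [0.4701 0.0542 0.0507]
side clamp [0.6621 0.0682 0.0326]
side stop [0.5608 0.1666 0.0745]
scene tube [ 0.5665 -0.0853  0.0539]
scene btn [0.4612 0.3506 0.059 ]
scene stop [0.5583 0.1717 0.06  ]
```

View pics/3.png

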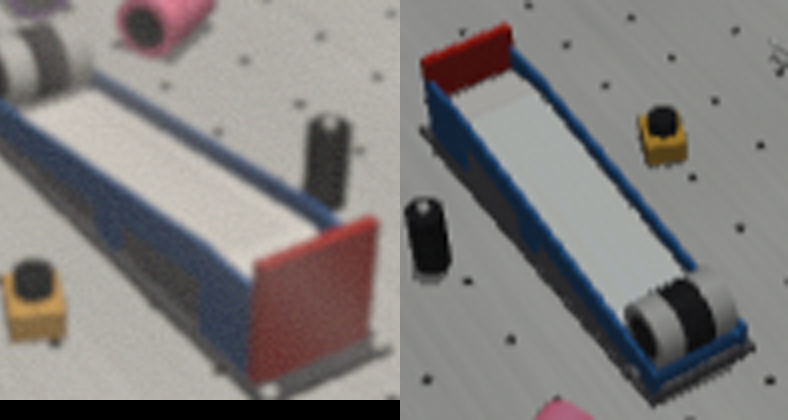

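```bash
cat > g.py <<'E'
from h import *
from scipy.optimize import least_squares
s=load('side');c=load('scene')
S=lambda X,Y:(215+(X-400)/4-.4,165+Y/4-.4); C=lambda X,Y:(250+(X+60)/4-.4,190+Y/4-.4)
obs=[(s,S(424,67),(130,40,77)),(s,S(511,32),(130,-40,77)),(s,S(478,113),(90,31,48)),(s,S(537,84),(90,-31,48)),
(s,S(652,402),(-160,40,0)),(s,S(752,347),(-160,-40,0)),(c,C(254,264),(136,-40,77)),(c,C(378,219),(136,40,77))]
def w(p,q):
    a=p[2];x,y=q[0]/1e3,q[1]/1e3
    return np.array([p[0]+np.cos(a)*x-np.sin(a)*y,p[1]+np.sin(a)*x+np.cos(a)*y,q[2]/1e3])
if __name__=='__main__':
    f=lambda p:np.concatenate([proj(i,w(p,q))[0]-uv for i,uv,q in obs])
    r=least_squares(f,[.56,.03,1.57],loss='soft_l1');print(r.x,f(r.x).reshape(-1,2).round(1).tolist());np.save('gp.npy',r.x);p=r.x
    print('tube0',w(p,(-136,0,38)),'seat',w(p,(108,0,67)),'low end',w(p,(-160,0,0)))
    for n,i in (('side',s),('scene',c)):
        m=i['color'].astype(int);k=(m[...,1]>1.5*m[...,0])&(m[...,1]>1.25*m[...,2])&(m[...,1]>50)
        N,L,st,ce=cv2.connectedComponentsWithStats(k.astype(np.uint8));
        for j in range(1,N):
            if st[j,4]>15: print(n,'green',ce[j].round(1),st[j,4],onz(i,*ce[j],.055).round(4))
        # tube surface from depth: points above wall within gutter low region
        z=i['range_z'];P=[]
        for v in range(150,300):
            for u in range(200,400):
                if z[v,u]>0:
                    X=i['R'].T@(ray(i,u,v)*z[v,u]-i['t']);d=X[:2]-p[:2];gx=np.cos(p[2])*d[0]+np.sin(p[2])*d[1];gy=-np.sin(p[2])*d[0]+np.cos(p[2])*d[1]
                    if -.19<gx<-.1 and abs(gy)<.05 and X[2]>.035: P.append([gx,gy,X[2]])
        P=np.array(P);print(n,len(P),np.percentile(P,[2,50,98],axis=0).round(4).tolist())
        t=P[(P[:,2]>.04)]; q=least_squares(lambda q:np.hypot(t[:,0]-q[0],t[:,2]-q[1])-.022,[-.136,.038],loss='soft_l1',f_scale=.002).x;print('tube centre gx,z',q)
E
python3 g.py
```

```text
[0.56389956 0.03588349 1.59650825] [[-1.2, -0.6], [1.8, -2.2], [-3.8, 2.2], [0.5, 1.1], [0.2, 0.8], [1.1, 0.3], [-0.6, 2.6], [2.1, 0.2]]
tube0 [ 0.567396   -0.10007156  0.038     ] seat [0.56112298 0.14384779 0.067     ] low end [ 0.56801302 -0.12406362  0.        ]
side green [175.2 162. ] 52 [0.4571 0.3463 0.055 ]
side green [163.3 169.1] 23 [0.4142 0.3327 0.055 ]
side 418 [[-0.1598, -0.0238, 0.0358], [-0.1474, 0.0073, 0.0552], [-0.1216, 0.0315, 0.0619]]
tube centre gx,z [-0.13720165  0.03828356]
scene green [453.7 297.6] 163 [0.4607 0.3505 0.055 ]
scene green [470.7 298.7] 56 [0.438  0.3675 0.055 ]
scene 406 [[-0.1536, -0.0256, 0.0356], [-0.1241, -0.003, 0.0524], [-0.1149, 0.03, 0.062]]
tube centre gx,z [-0.13799197  0.03851538]
```

```bash
cat >> h.py <<'E'
def to(T,yaw):
    from scipy.spatial.transform import Rotation as Ro
    s=ctrl.get_state();R=Ro.from_rotvec(s['tool_rot']).as_matrix();d=R.T@(np.array(T)-s['position'])*1e3
    y=np.arctan2(R[1,0],R[0,0]);print('t',round(s['time'],2),'pos',s['position'].round(4),'yaw',y.round(4),'zaxis',R[:,2].round(3),'shift mm',d.round(1),'twist',round(-(yaw-y),4),'F',s['ft_force'].round(2),'grip',round(s['grip_width'],3))
E
python3 -m inch '[[-1,0,0,0,-0.187],[-1,0,0,0,-0.187],[-1,0,0,0,-0.187],[-1,0,0,0,-0.187],[-1,0,0,0,-0.187]]'
python3 -m inch '[[-1,0,0,0,-0.187],[-1,0,0,0,-0.187],[-1,0,0,0,0]]'
python3 -c "
from h import *;to([.5688,-.21,.19],1.5965)"
```

```text
time: 0.72
position: [0.1831, -0.621, 0.1873]
tool_rot: [-2.56, -1.808, -0.003]
ft_force: [-0.1, -0.2, -0.4]
grip_width: 0.517
time: 1.1
position: [0.1826, -0.62, 0.1854]
tool_rot: [-2.178, -2.25, -0.008]
ft_force: [0.7, 0.2, 0.8]
grip_width: 0.172
t 1.1 pos [ 0.1826 -0.62    0.1854] yaw 1.6031 zaxis [-0.003  0.011 -1.   ] shift mm [397.3 399.2  -1.5] twist 0.0066 F [0.7  0.16 0.84] grip 0.172
```

```bash
python3 -m inch '[[-1,40,40,0,0],[-1,40,40,0,0],[-1,40,40,0,0],[-1,40,40,0,0],[-1,40,40,0,0]]'
python3 -m inch '[[-1,40,40,0,0],[-1,40,40,0,0],[-1,40,40,0,0],[-1,40,40,0,0],[-1,30,30,0,0]]'
python3 -m inch '[[-1,0,0,0,0]]'
python3 - <<'E'
from h import *
to([.5688,-.17,.19],1.5965)
a=grab('wrist');p=np.load('gp.npy')
cv2.imwrite('pics/4.png',cv2.resize(a['color'][:,:,::-1],(800,600)))
from g import w
for q in [(130,40,77),(130,-40,77),(90,0,48),(-160,40,0),(-160,-40,0),(-156,0,22),(-136,0,60)]: print(q,(proj(a,w(p,q))[0]/.7).round())
E
```

```text
time: 1.72
position: [0.3778, -0.4142, 0.1845]
tool_rot: [-2.214, -2.213, -0.006]
ft_force: [0.9, -0.8, 0.7]
grip_width: 0.008
time: 2.35
position: [0.5749, -0.2176, 0.1854]
tool_rot: [-2.235, -2.192, -0.006]
ft_force: [0.1, -1.5, 0.2]
grip_width: 0.006
time: 2.48
position: [0.5772, -0.2126, 0.1851]
tool_rot: [-2.23, -2.195, -0.009]
ft_force: [-0.6, 0.3, 0.3]
grip_width: 0.005
t 2.48 pos [ 0.5772 -0.2126  0.1851] yaw 1.5549 zaxis [-0.004  0.013 -1.   ] shift mm [42.5 -9.1 -4.3] twist -0.0416 F [-0.57  0.29  0.32] grip 0.005
(130, 40, 77) [ 252. -564.]
(130, -40, 77) [ 439. -577.]
(90, 0, 48) [ 357. -371.]
(-160, 40, 0) [332. 149.]
(-160, -40, 0) [438. 144.]
(-156, 0, 22) [384. 140.]
(-136, 0, 60) [380. 103.]
```

View pics/4.png

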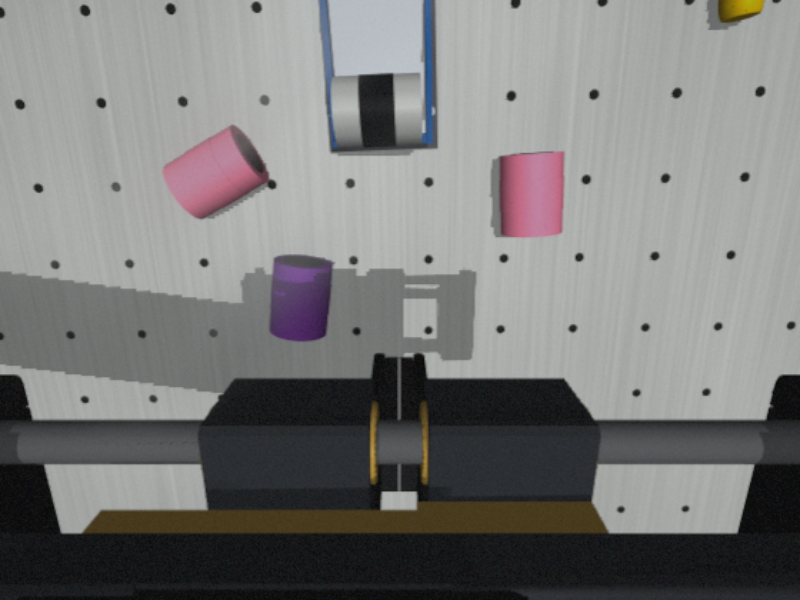

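Picture 4 (wrist): the tube is at (377,108) in the gutter's low end. The base plate's low corners are at (331,150) and (436,148), within about 1 mm of the prediction. I'll refit with these points and drop the occluded crest points.

```bash
python3 - <<'E'
from g import *
a=load('wrist')
o=[obs[i] for i in (0,1,4,5,6,7)]+[(a,(331*.7,150*.7),(-160,40,0)),(a,(436*.7,148*.7),(-160,-40,0))]
f=lambda p:np.concatenate([(proj(i,w(p,q))[0]-uv) for i,uv,q in o])
r=least_squares(f,[.56,.03,1.57],loss='soft_l1');print(r.x,f(r.x).reshape(-1,2).round(1).tolist());np.save('gp.npy',r.x);p=r.x
print('start',w(p,(-185,0,80)),'down',w(p,(-185,0,29)),'touch',w(p,(-167.5,0,29)),'end',w(p,(90-31.5,0,61)),'seat',w(p,(108,0,67)))
to(w(p,(-190,0,29)),p[2])
E
```

```text
[0.56282921 0.03441625 1.59547893] [[-1.3, -0.2], [1.8, -1.8], [0.1, 1.5], [1.1, 0.8], [-0.6, 2.0], [2.0, -0.4], [-0.5, 0.8], [0.4, -1.0]]
start [ 0.56739503 -0.1505274   0.08      ] down [ 0.56739503 -0.1505274   0.029     ] touch [ 0.56696312 -0.13303273  0.029     ] end [0.56138542 0.09289843 0.061     ] seat [0.56016376 0.14238335 0.067     ]
t 2.52 pos [ 0.5758 -0.2151  0.185 ] yaw 1.5524 zaxis [-0.005  0.011 -1.   ] shift mm [ 57.6  -8.5 156.7] twist -0.0431 F [-0.21 -0.23 -0.02] grip 0.004
```

```bash
python3 -m inch '[[-1,50,-8,30,-0.043],[-1,6,0,50,0],[-1,0,0,50,0],[-1,0,0,15,0],[-1,0,0,0,0]]'
python3 - <<'E'
from g import *
p=np.load('gp.npy');to(w(p,(-185,0,29)),p[2])
E
```

```text
time: 3.15
position: [0.5654, -0.1663, 0.0387]
tool_rot: [-2.212, -2.222, -0.001]
ft_force: [0.8, 0.1, 0.2]
grip_width: 0.008
t 3.15 pos [ 0.5654 -0.1663  0.0387] yaw 1.5751 zaxis [-0.004  0.005 -1.   ] shift mm [15.7  2.1  9.8] twist -0.0204 F [0.8  0.12 0.25] grip 0.008
```

```bash
python3 -m inch '[[-1,10,2,7,-0.02],[-1,6,0,3,0],[-1,5,0,0,0],[-1,5,0,0,0],[-1,5,0,-1,0]]'
python3 - <<'E'
from g import *
p=np.load('gp.npy');to(w(p,(-167.5,0,29)),p[2])
E
```

```text
time: 3.78
position: [0.5708, -0.1352, 0.0346]
tool_rot: [2.195, 2.246, 0.006]
ft_force: [-0.2, -0.0, 0.1]
grip_width: 0.002
t 3.77 pos [ 0.5708 -0.1352  0.0346] yaw 1.5937 zaxis [ 0.004  0.002 -1.   ] shift mm [ 2.2 -3.8  5.6] twist -0.0018 F [-0.22 -0.04  0.06] grip 0.002
```

```bash
python3 -m inch '[[-1,-2,-3,6,0],[-1,0,-1,2,0],[-1,0,0,0,0]]'
python3 - <<'E'
from g import *
p=np.load('gp.npy');to(w(p,(-167.5,0,29)),p[2])
E
```

```text
time: 4.15
position: [0.5665, -0.1373, 0.0262]
tool_rot: [2.194, 2.246, 0.006]
ft_force: [-0.4, -0.4, -0.8]
grip_width: 0.005
t 4.15 pos [ 0.5665 -0.1373  0.0262] yaw 1.594 zaxis [ 0.004  0.001 -1.   ] shift mm [ 4.2  0.6 -2.8] twist -0.0015 F [-0.38 -0.38 -0.76] grip 0.005
```

```bash
python3 -m inch '[[-1,0,0,-4,0],[-1,5,0,-1,0],[-1,6,0,-1,0],[-1,6,0,-1,0],[-1,6,0,-1,0]]'
python3 - <<'E'
from g import *
p=np.load('gp.npy');to(w(p,(-145,0,32)),p[2])
a=grab('wrist');cv2.imwrite('pics/5.png',a['color'][:,:,::-1])
E
```

```text
time: 4.78
position: [0.5661, -0.1132, 0.0349]
tool_rot: [2.195, 2.245, 0.006]
ft_force: [-0.1, 0.1, 0.1]
grip_width: 0.006
t 4.78 pos [ 0.5661 -0.1132  0.0349] yaw 1.5931 zaxis [ 0.004  0.001 -1.   ] shift mm [2.6 0.4 2.9] twist -0.0024 F [-0.07  0.11  0.14] grip 0.006
```

View pics/5.png

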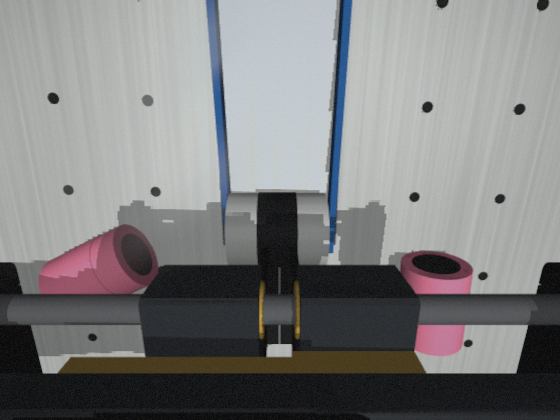

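Picture 5: the tube at (277,225) is central in the gutter and moving with the finger. Continuing.

```bash
python3 -m inch '[[-1,6,0,0,0],[-1,7,0,-0.5,0],[-1,7,0,-0.7,0],[-1,7,0,-0.7,0],[-1,7,0,-0.7,0]]'
python3 - <<'E'
from g import *
p=np.load('gp.npy');to(w(p,(-112,0,36)),p[2])
E
```

```text
time: 5.45
position: [0.5652, -0.0756, 0.0378]
tool_rot: [2.194, 2.246, 0.007]
ft_force: [-0.5, 1.1, -0.5]
grip_width: 0.004
t 5.45 pos [ 0.5652 -0.0756  0.0378] yaw 1.5943 zaxis [ 0.004  0.002 -1.   ] shift mm [-1.9  0.3  1.8] twist -0.0011 F [-0.52  1.07 -0.52] grip 0.004
```

```bash
python3 -m inch '[[-1,7,0,-0.9,0],[-1,7,0,-0.9,0],[-1,7,0,-0.9,0],[-1,7,0,-0.9,0],[-1,7,0,-0.9,0]]'
python3 -m inch '[[-1,7,0,-0.9,0],[-1,7,0,-0.9,0],[-1,7,0,-0.9,0],[-1,7,0,-0.9,0],[-1,7,0,-0.9,0]]'
python3 - <<'E'
from g import *
p=np.load('gp.npy');to(w(p,(-40,0,47)),p[2])
a=grab('wrist');cv2.imwrite('pics/6.png',a['color'][:,:,::-1])
E
```

```text
time: 6.08
position: [0.5644, -0.0381, 0.0428]
tool_rot: [2.194, 2.246, 0.007]
ft_force: [-0.0, 0.9, -0.2]
grip_width: 0.006
time: 6.7
position: [0.5635, -0.0007, 0.0477]
tool_rot: [2.194, 2.246, 0.007]
ft_force: [0.2, -0.8, -0.1]
grip_width: 0.005
t 6.7 pos [ 0.5635 -0.0007  0.0477] yaw 1.5943 zaxis [ 0.004  0.002 -1.   ] shift mm [-4.9  0.2  0.7] twist -0.0012 F [ 0.16 -0.76 -0.08] grip 0.005
```

View pics/6.png

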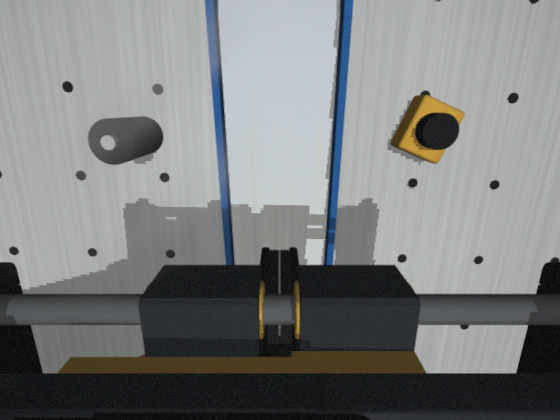

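Picture 6: no tube in front of the finger. Checking from the side cameras before moving.

```bash
python3 - <<'E'
from h import *
a=grab('scene')['color'][150:310,200:400];b=grab('side')['color'][140:300,180:380]
o=np.hstack([cv2.resize(i[:,:,::-1],(400,320),interpolation=cv2.INTER_CUBIC) for i in (a,b)]);cv2.imwrite('pics/7.png',o)
E
```

```text
(no output)
```

View pics/7.png

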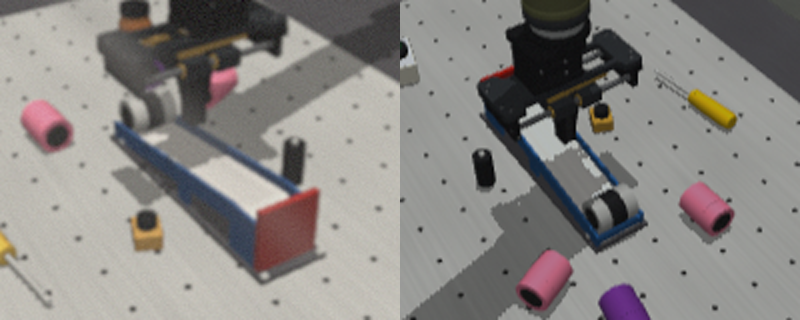

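```bash
python3 - <<'E'
from g import *
p=np.load('gp.npy');s=load('side');c=load('scene');T=ctrl.get_state()['position'];print(T)
print('TCP proj side',proj(s,T),'scene',proj(c,T))
for v in range(196,220,2): print('side',v,[dep(s,u,v).round(3).tolist() for u in (258,262,266)])
for v in range(196,216,3): print('scene',v,[dep(c,u,v).round(3).tolist() for u in (292,297,302)])
for i,win in ((s,(225,265,265,305)),(c,(185,220,255,300))):
    P=[]
    for v in range(win[0],win[1]):
        for u in range(win[2],win[3]):
            z=i['range_z'][v,u]
            if z>0:
                X=i['R'].T@(ray(i,u,v)*z-i['t']);d=X[:2]-p[:2];gx=np.cos(p[2])*d[0]+np.sin(p[2])*d[1];gy=-np.sin(p[2])*d[0]+np.cos(p[2])*d[1]
                if -.2<gx<-.08 and abs(gy)<.05 and .04<X[2]<.08: P.append([gx,gy,X[2]])
    t=np.array(P);q=least_squares(lambda q:np.hypot(t[:,0]-q[0],t[:,2]-q[1])-.022,[-.136,.038],loss='soft_l1',f_scale=.002).x;print(len(t),'tube',q,np.percentile(t,[2,98],axis=0).round(3).tolist())
E
```

```text
[ 5.63485448e-01 -5.27965741e-04  4.77118254e-02]
TCP proj side [[263.43763702 217.09989981]] scene [[295.81390054 221.77529402]]
side 196 [[0.533, -0.038, 0.166], [0.544, -0.036, 0.159], [0.555, -0.037, 0.154]]
side 198 [[0.533, -0.037, 0.159], [0.558, -0.01, 0.126], [0.57, -0.009, 0.119]]
side 200 [[0.549, -0.005, 0.12], [0.558, -0.009, 0.118], [0.57, -0.009, 0.112]]
side 202 [[0.553, 0.003, 0.105], [0.557, -0.01, 0.112], [0.569, -0.009, 0.105]]
side 204 [[0.554, 0.006, 0.095], [0.557, -0.01, 0.106], [0.57, -0.008, 0.098]]
side 206 [[0.554, 0.007, 0.087], [0.557, -0.009, 0.098], [0.569, -0.009, 0.092]]
side 208 [[0.573, 0.046, 0.038], [0.556, -0.01, 0.092], [0.568, -0.009, 0.085]]
side 210 [[0.571, 0.042, 0.036], [0.557, -0.008, 0.083], [0.588, 0.027, 0.038]]
side 212 [[0.567, 0.035, 0.036], [0.576, 0.029, 0.036], [0.586, 0.024, 0.034]]
side 214 [[0.563, 0.029, 0.035], [0.572, 0.023, 0.035], [0.583, 0.02, 0.031]]
side 216 [[0.56, 0.023, 0.034], [0.569, 0.017, 0.034], [0.578, 0.013, 0.032]]
side 218 [[0.557, 0.018, 0.032], [0.566, 0.013, 0.031], [0.575, 0.007, 0.031]]
scene 196 [[0.576, 0.004, 0.119], [0.568, 0.012, 0.121], [0.556, 0.011, 0.117]]
scene 199 [[0.575, 0.002, 0.111], [0.568, 0.011, 0.113], [0.555, 0.011, 0.109]]
scene 202 [[0.573, -0.001, 0.101], [0.568, 0.011, 0.106], [0.556, 0.011, 0.102]]
scene 205 [[0.572, -0.003, 0.093], [0.568, 0.012, 0.099], [0.555, 0.011, 0.094]]
scene 208 [[0.572, -0.002, 0.086], [0.568, 0.012, 0.091], [0.555, 0.011, 0.087]]
scene 211 [[0.534, -0.067, 0.031], [0.567, 0.011, 0.083], [0.49, -0.091, 0.004]]
scene 214 [[0.535, -0.066, 0.024], [0.534, -0.044, 0.035], [0.496, -0.082, 0.002]]
379 tube [-0.13569973  0.03827152] [[-0.158, -0.025, 0.041], [-0.12, 0.03, 0.062]]
337 tube [-0.13654534  0.03826864] [[-0.149, -0.027, 0.041], [-0.114, 0.029, 0.062]]
```

The cameras put the fingertip about 33 mm higher than the reported TCP z: real about 81 mm against 48 mm reported. So the finger passed over the tube, which still lies untouched at its start place (gx -136, z 38). I'll go back and check the offset at a lower height.

```bash
python3 -m inch '[[-1,-20,0,-20,0],[-1,-40,0,0,0],[-1,-40,0,0,0],[-1,-40,0,0,0],[-1,-20,0,0,0]]'
python3 -m inch '[[-1,0,0,0,0]]'
python3 - <<'E'
from g import *
p=np.load('gp.npy');to(w(p,(-195,0,6)),p[2])
E
```

```text
time: 7.48
position: [0.5677, -0.1643, 0.068]
tool_rot: [2.189, 2.25, 0.007]
ft_force: [0.5, 0.9, 0.2]
grip_width: 0.008
time: 7.6
position: [0.5674, -0.1657, 0.0678]
tool_rot: [2.192, 2.247, 0.007]
ft_force: [-0.4, 0.4, -0.4]
grip_width: 0.005
t 7.6 pos [ 0.5674 -0.1657  0.0678] yaw 1.5957 zaxis [ 0.005  0.002 -1.   ] shift mm [ 5.1  0.1 61.8] twist 0.0002 F [-0.4   0.4  -0.37] grip 0.005
```

```bash
python3 -m inch '[[-1,0,0,25,0],[-1,0,0,21,0],[-1,0,0,0,0]]'
cat > tip.py <<'E'
from g import *
p=np.load('gp.npy');T=ctrl.get_state()['position'];print(T.round(4))
for n in ('side','scene'):
    i=grab(n);z=i['range_z'];v0,u0=[int(x) for x in proj(i,T+[0,0,.05])[0][::-1]];P=[]
    for v in range(v0-25,v0+40):
        for u in range(u0-15,u0+15):
            if z[v,u]>0:
                X=i['R'].T@(ray(i,u,v)*z[v,u]-i['t'])
                if abs(X[0]-T[0])<.013 and abs(X[1]-T[1])<.014 and X[2]>.008: P.append(X[2])
    print(n,len(P),'lowest z on finger',np.sort(P)[:12:2].round(4))
E
python3 tip.py
python3 - <<'E'
from g import *
p=np.load('gp.npy');to(w(p,(-190,0,-3)),p[2])
s=load('side')['color'][190:290,240:340];c=load('scene')['color'][150:250,220:320]
cv2.imwrite('pics/8.png',np.hstack([cv2.resize(i[:,:,::-1],(400,400),interpolation=cv2.INTER_CUBIC) for i in (c,s)]))
E
```

```text
time: 7.98
position: [0.5687, -0.1589, 0.0213]
tool_rot: [2.187, 2.255, 0.012]
ft_force: [-0.5, 1.1, 0.4]
grip_width: 0.004
[ 0.5687 -0.1589  0.0213]
side 97 lowest z on finger [0.0523 0.0528 0.0548 0.055  0.0561 0.0567]
scene 224 lowest z on finger [0.0543 0.0555 0.0556 0.0557 0.0567 0.0572]
t 8.07 pos [ 0.5703 -0.1597  0.0233] yaw 1.6014 zaxis [ 0.009  0.004 -1.   ] shift mm [ 4.1 -2.9 26.3] twist 0.0059 F [ 0.54 -0.15  0.89] grip 0.006
```

View pics/8.png

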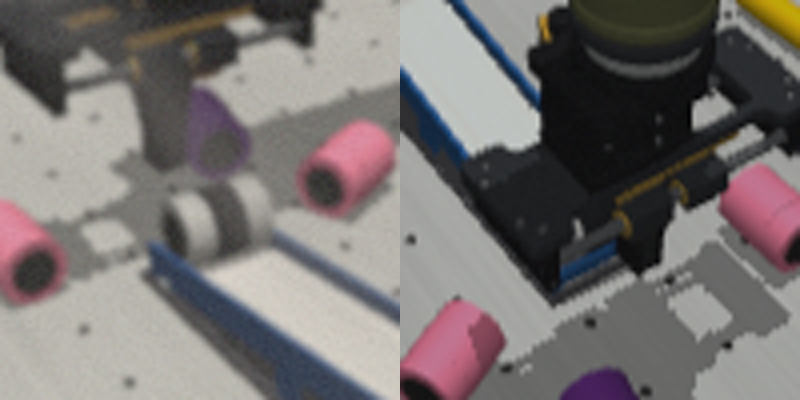

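Picture 8: the fingertip at scene (165,168) is behind the tube at (215,215), and the real tip is at 53 mm for 21 mm reported. That confirms an offset of about 32 mm. I'll descend to about -2 reported (30 real).

```bash
python3 -m inch '[[-1,-4,-2,12,0],[-1,-2,-1,7,0],[-1,0,0,3,0],[-1,0,0,0,0]]'
python3 tip.py
python3 -c "
from g import *
p=np.load('gp.npy');to(w(p,(-170,0,-2)),p[2])"
```

```text
time: 8.57
position: [0.5689, -0.1658, 0.0017]
tool_rot: [2.182, 2.251, 0.015]
ft_force: [0.1, 0.7, -0.3]
grip_width: 0.003
[ 0.5689 -0.1658  0.0017]
side 85 lowest z on finger [0.0314 0.0333 0.0342 0.0343 0.0349 0.0364]
scene 228 lowest z on finger [0.0336 0.0346 0.0349 0.036  0.0362 0.0366]
t 8.68 pos [ 0.5692 -0.1659  0.0021] yaw 1.6019 zaxis [ 0.012  0.002 -1.   ] shift mm [30.4 -1.3  4.1] twist 0.0064 F [0.12 0.31 0.8 ] grip 0.009
```

```bash
python3 -m inch '[[-1,9,-1,3,0.006],[-1,9,0,0,0],[-1,6,0,0,0],[-1,4,0,0,0],[-1,4,0,0,0]]'
python3 -m inch '[[-1,5,0,-0.5,0],[-1,5,0,-0.7,0],[-1,5,0,-0.7,0]]'
python3 - <<'E'
from g import *
p=np.load('gp.npy');to(w(p,(-150,0,0)),p[2])
a=grab('wrist');cv2.imwrite('pics/9.png',a['color'][:,:,::-1])
E
```

```text
time: 9.3
position: [0.5678, -0.1313, -0.0004]
tool_rot: [2.187, 2.244, 0.017]
ft_force: [-0.4, -0.6, 0.4]
grip_width: 0.008
time: 9.68
position: [0.5675, -0.1161, 0.0018]
tool_rot: [2.188, 2.242, 0.016]
ft_force: [0.2, -0.9, -0.7]
grip_width: 0.006
t 9.68 pos [ 0.5675 -0.1161  0.0018] yaw 1.5954 zaxis [ 0.014  0.001 -1.   ] shift mm [ 0.6 -1.   1.8] twist -0.0001 F [ 0.18 -0.91 -0.67] grip 0.006
```

View pics/9.png

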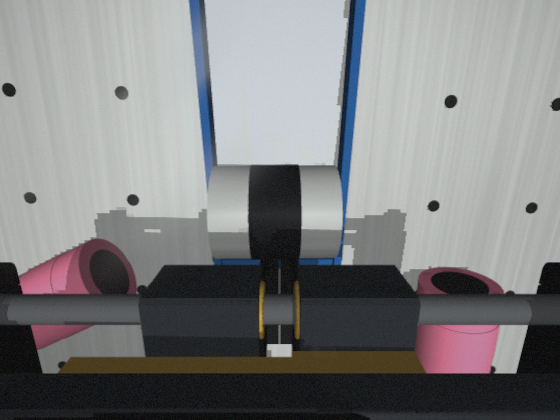

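Picture 9: the tube at (275,210) has left the lip (now visible at y≈262) and is central. I'll continue and track it numerically with wrist depth.

```bash
cat > tube.py <<'E'
from g import *
p=np.load('gp.npy');i=grab('wrist');z=i['range_z'];T=ctrl.get_state()['position']
G=lambda X:np.stack([(X[...,0]-p[0])*np.cos(p[2])+(X[...,1]-p[1])*np.sin(p[2]),-(X[...,0]-p[0])*np.sin(p[2])+(X[...,1]-p[1])*np.cos(p[2]),X[...,2]],-1)
v,u=np.mgrid[0:420:2,0:560:2];v=v.ravel();u=u.ravel();k=z[v,u]>0;v,u=v[k],u[k]
r=cv2.undistortPoints(np.stack([u,v],1)[:,None].astype(float),i['K'],i['distortion'])[:,0]
X=G((np.c_[r,np.ones(len(r))]*z[v,u][:,None]-i['t'])@i['R']);g=G(T)
fl=.014+.1417*(X[:,0]+.15)
m=(X[:,0]>-.17)&(X[:,0]<.127)&(abs(X[:,1])<.029)&(X[:,2]>np.minimum(fl,.048)+.022)&(X[:,2]<np.minimum(fl,.048)+.048)&((X[:,0]>g[0]+.014)|(abs(X[:,1])>.018))
t=X[m]
if len(t)<15: print('tube not seen',len(t))
else:
    q=least_squares(lambda q:np.hypot(t[:,0]-q[0],t[:,2]-q[1])-.022,[np.median(t[:,0]),t[:,2].max()-.022],loss='soft_l1',f_scale=.002).x
    print('n',len(t),'tube gx,z mm',(q*1e3).round(1),'gy',(np.percentile(t[:,1],[2,98])*1e3).round(1))
tgt=.014+.1417*(g[0]+.0315+.15)+.022-.009-.032
print('tcp g',(g*1e3).round(1),'face-to-rear gap', None if len(t)<15 else round(1e3*(q[0]-.022-g[0]-.0095),1),'wanted z',round(tgt*1e3,1),'F',ctrl.get_state()['ft_force'].round(1),'t',ctrl.get_state()['time'],'yawerr');to(T,p[2])
E
python3 tube.py
python3 -m inch '[[-1,5,-0.5,0,0],[-1,6,0,-0.6,0],[-1,6,0,-0.7,0],[-1,6,0,-0.7,0],[-1,6,0,-0.7,0]]'
python3 tube.py
```

```text
n 2974 tube gx,z mm [-115.6   41.3] gy [-25.3  27.8]
tcp g [-149.7   -1.     1.8] face-to-rear gap 2.6 wanted z -0.5 F [ 0.5 -0.1 -0.1] t 9.775 yawerr
t 9.78 pos [ 0.5676 -0.1152  0.0018] yaw 1.5967 zaxis [ 0.014  0.002 -1.   ] shift mm [0. 0. 0.] twist 0.0012 F [ 0.48 -0.12 -0.12] grip 0.006
time: 10.4
position: [0.5661, -0.0851, 0.0047]
tool_rot: [2.187, 2.243, 0.017]
ft_force: [-0.4, -0.9, -0.2]
grip_width: 0.007
n 3026 tube gx,z mm [-86.   45.4] gy [-25.2  28. ]
tcp g [-118.2   -0.4    4.8] face-to-rear gap 0.6 wanted z 4.0 F [ 0.9  0.9 -0.1] t 10.45 yawerr
t 10.45 pos [ 0.5662 -0.0837  0.0048] yaw 1.5969 zaxis [ 0.014  0.002 -1.   ] shift mm [0. 0. 0.] twist 0.0014 F [ 0.89  0.9  -0.13] grip 0.004
```

```bash
python3 -m inch '[[-1,6,0,-0.7,0],[-1,6,0,-0.8,0],[-1,6,0,-0.8,0],[-1,6,0,-0.8,0],[-1,6,0,-0.8,0]]'
python3 -m inch '[[-1,6,0,-0.8,0],[-1,6,0,-0.8,0],[-1,6,0,-0.8,0],[-1,6,0,-0.8,0],[-1,6,0,-0.8,0]]'
python3 tube.py
```

```text
time: 11.08
position: [0.5653, -0.0521, 0.009]
tool_rot: [2.187, 2.244, 0.017]
ft_force: [0.3, -0.2, 0.0]
grip_width: 0.006
time: 11.7
position: [0.5644, -0.0199, 0.0133]
tool_rot: [2.187, 2.244, 0.017]
ft_force: [-0.1, 0.6, 0.4]
grip_width: 0.008
n 3014 tube gx,z mm [-21.   54.6] gy [-25.   27.8]
tcp g [-53.   -0.2  13.5] face-to-rear gap 0.5 wanted z 13.2 F [0.4 0.9 0.3] t 11.75 yawerr
t 11.75 pos [ 0.5644 -0.0186  0.0135] yaw 1.5978 zaxis [ 0.014  0.003 -1.   ] shift mm [0. 0. 0.] twist 0.0023 F [0.4  0.92 0.32] grip 0.005
```

```bash
python3 -m inch '[[-1,6,0,-0.8,0],[-1,6,0,-0.8,0],[-1,6,0,-0.8,0],[-1,6,0,-0.8,0],[-1,6,0,-0.8,0]]'
python3 -m inch '[[-1,6,0,-0.8,0],[-1,6,0,-0.8,0],[-1,6,0,-0.8,0],[-1,6,0,-0.8,0],[-1,6,0,-0.8,0]]'
python3 tube.py
```

```text
time: 12.38
position: [0.5634, 0.0128, 0.0178]
tool_rot: [2.186, 2.245, 0.018]
ft_force: [0.2, -1.2, 0.2]
grip_width: 0.005
time: 13.0
position: [0.5624, 0.045, 0.0221]
tool_rot: [2.186, 2.245, 0.018]
ft_force: [-0.7, -0.9, 0.1]
grip_width: 0.007
n 3016 tube gx,z mm [44.  63.7] gy [-24.7  27.9]
tcp g [11.9  0.1 22.3] face-to-rear gap 0.6 wanted z 22.4 F [-0.3  1.5 -0.8] t 13.05 yawerr
t 13.05 pos [0.5624 0.0463 0.0223] yaw 1.5983 zaxis [ 0.014  0.003 -1.   ] shift mm [0. 0. 0.] twist 0.0028 F [-0.3   1.52 -0.83] grip 0.001
```

46 mm of tube travel is left to the crest, so I'll slow down there.

```bash
python3 -m inch '[[-1,5,0,-0.7,0],[-1,5,0,-0.7,0],[-1,5,0,-0.7,0],[-1,5,0,-0.7,0],[-1,5,0,-0.7,0]]'
python3 -m inch '[[-1,3,0,-0.5,0],[-1,3,0,-0.5,0],[-1,3,0,-0.5,0]]'
python3 tube.py
```

```text
time: 13.68
position: [0.5616, 0.0724, 0.026]
tool_rot: [2.186, 2.245, 0.018]
ft_force: [-0.3, -0.5, 0.0]
grip_width: 0.003
time: 14.05
position: [0.5613, 0.0821, 0.0276]
tool_rot: [2.186, 2.246, 0.018]
ft_force: [0.5, -0.2, 0.5]
grip_width: 0.009
n 3018 tube gx,z mm [81.1 68.9] gy [-24.7  28. ]
tcp g [48.4  0.3 27.7] face-to-rear gap 1.2 wanted z 27.6 F [-0.  -0.3 -0.4] t 14.1 yawerr
t 14.1 pos [0.5613 0.0828 0.0277] yaw 1.5983 zaxis [ 0.014  0.003 -1.   ] shift mm [0. 0. 0.] twist 0.0029 F [-0.03 -0.26 -0.39] grip 0.003
```

```bash
python3 -m inch '[[-1,3,0,-0.4,0],[-1,3,0,-0.4,0],[-1,3,0,-0.3,0],[-1,3,0,0,0],[-1,3,0,0,0]]'
python3 tube.py
python3 -m inch '[[-1,0,0,0,0],[-1,0,0,0,0]]'; python3 tube.py
```

```text
time: 14.72
position: [0.5608, 0.099, 0.0289]
tool_rot: [2.186, 2.246, 0.019]
ft_force: [0.2, -0.6, -0.1]
grip_width: 0.006
n 2756 tube gx,z mm [107.9  67.1] gy [-24.7  27.9]
tcp g [65.3  0.5 28.9] face-to-rear gap 11.1 wanted z 30.0 F [0.5 0.  0.2] t 14.775 yawerr
t 14.78 pos [0.5607 0.0996 0.0289] yaw 1.5987 zaxis [ 0.014  0.004 -1.   ] shift mm [0. 0. 0.] twist 0.0032 F [0.5  0.03 0.16] grip 0.006
time: 15.02
position: [0.5607, 0.0998, 0.0289]
tool_rot: [2.185, 2.248, 0.02]
ft_force: [0.1, 0.1, -0.7]
grip_width: 0.005
n 2742 tube gx,z mm [107.9  67.1] gy [-24.7  27.8]
tcp g [65.4  0.6 28.9] face-to-rear gap 11.0 wanted z 30.0 F [0.5 0.6 0.9] t 15.075 yawerr
t 15.07 pos [0.5607 0.0998 0.0289] yaw 1.5989 zaxis [ 0.014  0.004 -1.   ] shift mm [0. 0. 0.] twist 0.0034 F [0.52 0.63 0.88] grip 0.006
```

The tube is seated at gx 107.9, z 67.1 (nominal 108, 67) and stays there. Now I'll lift clear and look at the button with the wrist camera.

```bash
python3 -m inch '[[-1,-5,0,-40,0],[-1,0,0,-50,0],[-1,20,-20,-10,0],[-1,40,-30,0,0],[-1,40,-30,0,0]]'
python3 -m inch '[[-1,30,-20,0,0],[-1,0,0,0,0]]'
python3 - <<'E'
from h import *
a=grab('wrist');s=ctrl.get_state();print(s['position'],s['time'])
m=a['color'].astype(int);k=(m[...,1]>1.5*m[...,0])&(m[...,1]>1.25*m[...,2])&(m[...,1]>50)
N,L,st,ce=cv2.connectedComponentsWithStats(k.astype(np.uint8))
for j in range(1,N):
    if st[j,4]>15: print(ce[j].round(1),st[j],onz(a,*ce[j],.058).round(4),dep(a,*ce[j].astype(int)).round(4))
cv2.imwrite('pics/10.png',a['color'][:,:,::-1])
E
```

```text
time: 15.7
position: [0.4778, 0.1897, 0.1312]
tool_rot: [2.197, 2.236, 0.021]
ft_force: [0.3, -0.4, 0.2]
grip_width: 0.006
time: 15.95
position: [0.4541, 0.2237, 0.1318]
tool_rot: [2.188, 2.243, 0.023]
ft_force: [0.1, -1.1, -0.2]
grip_width: 0.006
[0.45522017 0.22195446 0.1316742 ] 16.0
[236.5  35.7] [228  14  18  44 453] [0.4223 0.3534 0.058 ] [0.4198 0.3578 0.0371]
[287.5  45.5] [ 269   25   38   42 1251] [0.4589 0.348  0.058 ] [0.4586 0.3483 0.0582]
```

View pics/10.png

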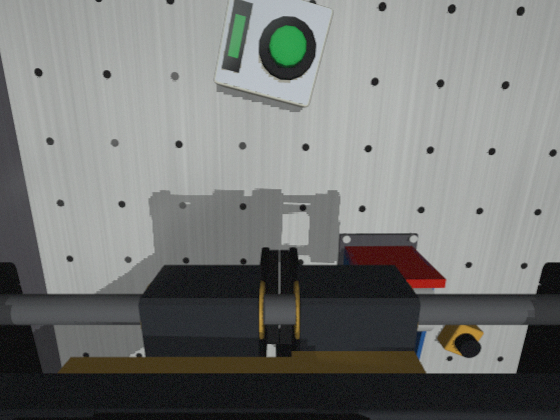

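Picture 10: the button cap is at (287,45), giving world (0.459, 0.348, 0.058). The other green patch at (236,36) is a display.

```bash
python3 -m inch '[[-1,55,2,0,0],[-1,50,2,0,0],[-1,18,0,30,0],[-1,0,0,30,0],[-1,0,0,10,0]]'
python3 -m inch '[[-1,0,0,0,0]]'
python3 -c "
from h import *
to([.459,.348,.034],1.596)"
```

```text
time: 16.62
position: [0.4672, 0.3407, 0.0598]
tool_rot: [2.206, 2.218, 0.023]
ft_force: [0.2, -0.4, -0.2]
grip_width: 0.004
time: 16.75
position: [0.4677, 0.3394, 0.0592]
tool_rot: [2.208, 2.216, 0.021]
ft_force: [-0.1, 0.2, -0.2]
grip_width: 0.004
t 16.75 pos [0.4677 0.3394 0.0592] yaw 1.5747 zaxis [ 0.019  0.    -1.   ] shift mm [ 8.6 -9.2 25.1] twist -0.0213 F [-0.11  0.16 -0.23] grip 0.004
```

```bash
python3 -m inch '[[-1,8,-8,8,-0.02],[-1,1,-1,8,0],[-1,0,0,5,0],[-1,0,0,0,0]]'
python3 -c "
from h import *
to([.459,.348,.026],1.596)"; python3 tip.py
```

```text
time: 17.25
position: [0.4606, 0.3487, 0.0392]
tool_rot: [2.185, 2.236, 0.027]
ft_force: [-0.7, -0.1, 0.5]
grip_width: 0.008
t 17.25 pos [0.4606 0.3487 0.0392] yaw 1.5941 zaxis [ 0.023  0.001 -1.   ] shift mm [-0.7 -2.  13.2] twist -0.0019 F [-0.66 -0.08  0.46] grip 0.008
[0.4606 0.3487 0.0392]
side 197 lowest z on finger [0.0481 0.0489 0.049  0.0494 0.0504 0.051 ]
scene 524 lowest z on finger [0.0359 0.0398 0.0469 0.0471 0.0474 0.0476]
```

```bash
python3 -m inch '[[-1,0,-1,5,0],[-1,0,-0.5,4,0],[-1,0,0,3,0],[-1,0,0,0,0]]'
python3 -m inch '[[-1,0,0,2,0],[-1,0,0,2,0],[-1,0,0,0,0]]'
python3 -c "
from h import *
to([.459,.348,.020],1.596)"
```

```text
time: 17.85
position: [0.4602, 0.3489, 0.0273]
tool_rot: [2.185, 2.235, 0.029]
ft_force: [-0.8, -0.6, 1.9]
grip_width: 0.002
time: 18.23
position: [0.4602, 0.349, 0.0238]
tool_rot: [2.185, 2.235, 0.029]
ft_force: [-1.9, -1.7, 3.7]
grip_width: 0.006
t 18.23 pos [0.4602 0.349  0.0238] yaw 1.5934 zaxis [ 0.024  0.002 -1.   ] shift mm [-1.  -1.3  3.8] twist -0.0026 F [-1.87 -1.71  3.68] grip 0.006
```

```bash
for k in 1; do python3 -m inch '[[-1,0,0,2,0],[-1,0,0,2,0],[-1,0,0,0,0]]'; python3 -m inch '[[-1,0,0,2,0],[-1,0,0,0,0]]'; done
```

```text
time: 18.6
position: [0.4603, 0.3489, 0.022]
tool_rot: [2.184, 2.233, 0.027]
ft_force: [-1.8, -2.0, 4.1]
grip_width: 0.006
time: 18.85
position: [0.4603, 0.3489, 0.022]
tool_rot: [2.183, 2.232, 0.026]
ft_force: [-1.3, -0.8, 4.4]
grip_width: 0.005
```

```bash
python3 -m inch '[[-1,0,0,5,0],[-1,0,0,5,0]]'; python3 -m inch '[[-1,0,0,8,0],[-1,0,0,8,0]]'
```

```text
time: 19.1
position: [0.4608, 0.3491, 0.021]
tool_rot: [2.179, 2.228, 0.021]
ft_force: [-14.2, -13.3, 45.8]
grip_width: 0.007
time: 19.35
position: [0.4609, 0.3489, 0.0207]
tool_rot: [2.172, 2.22, 0.012]
ft_force: [-20.0, -17.1, 62.4]
grip_width: 0.005
```

The button is firmly on its end stop: force rose sharply with no further travel. The press was harder than I intended (62 N). Releasing now.

```bash
python3 -m inch '[[-1,0,0,-15,0],[-1,0,0,-40,0],[-1,0,0,-40,0],[-1,-40,0,0,0],[-1,-40,0,0,0]]'
python3 -m inch '[[-1,-20,0,-10,0],[-1,0,0,0,0],[-1,0,0,0,0]]'
python3 - <<'E'
from h import *
a=grab('wrist');b=grab('side');to([.459,.25,.13],1.596)
m=a['color'].astype(int);k=(m[...,1]>1.5*m[...,0])&(m[...,1]>1.25*m[...,2])&(m[...,1]>50)
N,L,st,ce=cv2.connectedComponentsWithStats(k.astype(np.uint8))
for j in range(1,N):
    if st[j,4]>15: print(ce[j].round(1),st[j],dep(a,*ce[j].astype(int)).round(4))
cv2.imwrite('pics/11.png',cv2.resize(b['color'][120:390,140:390,::-1],(556,600),interpolation=cv2.INTER_CUBIC))
E
python3 tube.py
```

```text
time: 19.98
position: [0.4603, 0.2744, 0.1221]
tool_rot: [2.163, 2.227, 0.025]
ft_force: [0.5, -0.3, 0.4]
grip_width: 0.001
time: 20.35
position: [0.4616, 0.251, 0.1314]
tool_rot: [2.168, 2.22, 0.025]
ft_force: [-0.4, -0.3, -0.7]
grip_width: 0.006
t 20.45 pos [0.4614 0.2513 0.1314] yaw 1.5955 zaxis [ 0.038 -0.016 -0.999] shift mm [-1.2 -2.5  1.4] twist -0.0005 F [-0.27  0.61 -0.55] grip 0.006
[223.7  70.9] [215  50  18  43 459] [0.4195 0.3575 0.0378]
[273.9  82.3] [ 256   63   37   40 1160] [0.4582 0.3487 0.0581]
n 23 tube gx,z mm [108.2  66.8] gy [-26.5 -22.4]
tcp g [219.5  96.1 131.4] face-to-rear gap -142.8 wanted z 51.8 F [-0.3  0.3  0.4] t 20.5 yawerr
t 20.5 pos [0.4614 0.2514 0.1314] yaw 1.5958 zaxis [ 0.038 -0.015 -0.999] shift mm [0. 0. 0.] twist 0.0003 F [-0.32  0.29  0.36] grip 0.007
```

View pics/11.png

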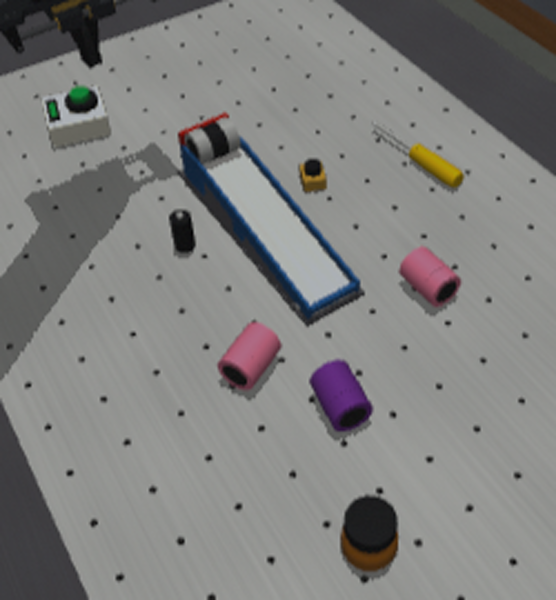

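Picture 11: the tube rests against the red stop at (212,140). The button is back up at 58 mm, and the jar, post, clamp and screwdriver have not moved. The arm touches nothing, so I'm handing in.

```bash
python3 -c "
from bench import ctrl
print(ctrl.close_job())"
```

```text
the job is handed in; nothing more can be done
None
```

The job is handed in at about 20.5 s of the 43 s allowed. I pushed the black-banded steel tube up the gutter from its low end with the shut fingers. It dropped over the crest into the seat, and I then pressed the green button to its end stop and let it go.

**Last checks:**
- **Tube:** measured at gutter x 108 mm and height 67 mm, which is the nominal seat, against the red stop. It read the same when checked again after the button press.
- **Button:** back up at 58 mm.
- **Other objects:** the jar, post, clamp and screwdriver look to be where they were in the last picture.
- **Robot:** hovering clear, touching nothing.

**What went wrong or disagreed:**
- **Height reading:** the cameras put the fingertip about 32 mm higher than the reported TCP height. My first pass therefore went over the tube without touching it. I measured the offset and allowed for it.
- **Button force:** the final press peaked at about 62 N vertically, roughly 68 N in all, through the fingertips. That is much more than needed. It is under the 120 N wrist limit. I took the 40 N limit to cover only the arm and gripper body, not the fingers.

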